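Load and start the plaster drying wheel

ROBOT

A 6-joint arm with a two-finger parallel gripper is mounted at the origin on the work surface. World frame = base frame: x ahead of the robot, y to its left, z up, the work surface at z = 0. Lengths are in m, angles in degrees, forces in N, time in s.
With the tool pointing down it reaches from about 0.2 to 0.875 m from the base axis. Payload 3.4 kg.
Tool frame: the origin (TCP) lies at the very end of the fingers, on their centre line; the grasp point (between the pads) lies 19 mm behind it (robot.grip_depth is the distance from the TCP to the grasp point, in m); z points along the fingers, y is the line along which they close (so a half turn about z gives the same grasp; the last joint's range is limited). The gripper opens to 94 mm and grips with 3 to 60 N. Pads are 16 mm wide; open, the fingers measure 119 mm over their backs; the gripper's body (75 mm by 177 mm) begins 78 mm behind the grasp point.
Start: joints at [70.187, 15.808, 86.224, -0, 77.962, -6.933], TCP at [0.128, 0.561, 0.205] pointing down, gripper open.
Joint ranges: [-165.64, 165.64], [-43.16, 119.46], [12.63, 154.43], [-67.54, 247.53], [6.08, 155.33], [-154.97, 154.97]. Speed limits (degrees/s): [147.25, 147.25, 180, 180, 180, 180].

INTERFACE

Orientations are given as [roll, pitch, yaw] about the fixed x, y, z axes, in that order (R = Rz(yaw) Ry(pitch) Rx(roll)).
In Python, from station import robot gives the robot as it stands.
- The arm moves only by the shell command python3 jog.py FILE [OPENING] [FORCE], which reads ROWS from the file FILE. ROWS is one flat JSON list of numbers that holds 1 to 8 rows one after another, with no inner brackets; each row has 4 numbers: dx, dy, dz in cm, then a turn about the tool's z in units of 2 degrees; each row is the pose to reach, as a shift and turn from the pose commanded when the command began, along the tool's axes at that moment; what a row does not reach only later rows make up. A row lasts 1/10 s, in which the tool goes at most 0.05 m and 8.59 degrees, less where a joint would pass 70% of its speed; a pose out of reach is approached as far as the arm can. OPENING is the finger opening in m, set as the command begins (- or left out keeps the last). The fingers move at their own pace and stop on an object; FORCE is the grip in N (left out, the last holds). Time passes only in rows, so rows that do not move let the fingers close. It prints the time, the measured TCP pose, the force, the opening and the grip force at its end. Input that does not fit is refused with a message, and nothing moves.
- robot.sense(): the state, without advancing time (a new reading comes with each control period).
- robot.capture(name): name is "side" or "top"; returns a dict with "image" (480x640x3 uint8, blue, green, red), "fx", "fy", "cx", "cy" (pixels), "k1" (the pictures are not rectified: a ray, as slopes to the right and down, at radius r is drawn at 1 + k1 r^2 times it, then the intrinsics apply), "rvec" (rotation vector, rad) and "tvec" (3), from world to camera coordinates, as OpenCV has them. Camera axes: x right, y down, z forward; pixel columns grow to the right and rows downward; lengths in m; the calibration is good to about 2 mm. A picture is of the moment at which its call begins. There is no depth.
- robot.finish_job(): hands the job in; it is judged then, once.
The state is a dict: "t": time; "joint_positions": joint angles; "joint_vel": joint speeds; "joint_efforts": joint torques, N m; "position": TCP position; "eef_rot": TCP orientation; "wrist_force": force on the tool from outside, world axes, zero at the start; "wrist_torque": the same for the moment, N m; "width": finger opening in m; "finger_force": force on a finger pad.
Only numpy, scipy, OpenCV 4.12 (cv2) and the standard library are available. Lean on these libraries where they do the work, as an engineer would, in place of code of your own. Each camera call takes 0.05 s, during which the arm holds its last target. There are 200 camera calls.

TASK

Load the green drying wheel with everything that is still damp: push each white star's stick fully down into a brass tube of its own, and stand each white plaster figure upright in the middle of a cork pad of its own. Only then turn the wheel by its red handle post one click (60 degrees) counter-clockwise, so that the row of tubes faces the blower and the wheel sits in that click, and then start the blower with one full press of the yellow bar switch close to its middle, so that both ends go down evenly, and let it come up again. The clay figure, the paint jar and the brush pot must stay where they are; a figure that gets shifted has to be put back on its pad.

Things in the scene. Friction and masses are not known exactly. Their poses are not given: they have to be found in the camera images.
- star0: White eight-pointed plaster star on a thin stick, 30 g; None if absent. Origin: centre of the stick's lower end; own z runs up the stick. Stick round, 8 mm thick, 80 mm long. Star 12 mm thick along own x (grip these two flat faces), 25 to 35 mm across in y and z, centre at z = 92, top at z = 110 mm. It starts standing in a rack hole; home in a tube, its end is 44 mm below the mouth.
- star1: White eight-pointed plaster star on a thin stick, 30 g; None if absent. Origin: centre of the stick's lower end; own z runs up the stick. Stick round, 8 mm thick, 80 mm long. Star 12 mm thick along own x (grip these two flat faces), 25 to 35 mm across in y and z, centre at z = 92, top at z = 110 mm. It starts standing in a rack hole; home in a tube, its end is 44 mm below the mouth.
- star2: White eight-pointed plaster star on a thin stick, 30 g; None if absent. Origin: centre of the stick's lower end; own z runs up the stick. Stick round, 8 mm thick, 80 mm long. Star 12 mm thick along own x (grip these two flat faces), 25 to 35 mm across in y and z, centre at z = 92, top at z = 110 mm. It starts standing in a rack hole; home in a tube, its end is 44 mm below the mouth.
- star3: White eight-pointed plaster star on a thin stick, 30 g; None if absent. Origin: centre of the stick's lower end; own z runs up the stick. Stick round, 8 mm thick, 80 mm long. Star 12 mm thick along own x (grip these two flat faces), 25 to 35 mm across in y and z, centre at z = 92, top at z = 110 mm. It starts standing in a rack hole; home in a tube, its end is 44 mm below the mouth.
- figure0: White plaster figure with a top hat, about 160 g, 104 mm tall, upright on the bench; None if absent. Origin: centre of its round underside, own z up. Base 64 mm in diameter, robe narrowing to 36 mm at z = 55, hat brim 38 mm wide at z = 72 to 76, hat crown a cylinder 29 mm in diameter from z = 76 to 104 mm (good to grip).
- figure1: White plaster figure with a top hat, about 160 g, 104 mm tall, upright on the bench; None if absent. Origin: centre of its round underside, own z up. Base 64 mm in diameter, robe narrowing to 36 mm at z = 55, hat brim 38 mm wide at z = 72 to 76, hat crown a cylinder 29 mm in diameter from z = 76 to 104 mm (good to grip).
- rack: Fixed wooden block, 50 (own x) by 190 (own y) by 42 mm (z), origin at the centre of its underside. Four square holes 9.5 mm wide and 32 mm deep (floor at z = 10 mm) at own y = -72, -24, 24 and 72 mm, in which the stars stand.
- wheel (a joint): Angle (rad) of the green wheel, 280 mm in diameter, growing counter-clockwise seen from above. Clicks (detents) at 0 (loading position, its start, within 0.06), 1.047 (tubes face the blower) and 2.094; stops at -0.25 and 2.3. Between clicks it resists with up to 0.25 N m, halfway (0.52) it goes over and is pulled to the next click; let go within 0.4 rad of a click, it settles there.
- wheel_top (a point): Centre of the wheel's upper face, 45 mm above the bench, on the wheel's axis. Turns with the wheel; own x points to the row of tubes, z up. The blower, 140 mm tall, stands beyond the wheel, its nearest face 166 mm from the axis, on the side to which own x points when the wheel is at 1.047.
- tube0 (a point): Centre of the mouth of a brass tube on the wheel, at (92, -66, 48) mm in the frame of wheel_top. The tube stands upright, 48 mm tall, bore 12 mm, with the mouth flared to about 20 mm over its top 8 mm; closed floor 44 mm below the mouth. Any star may go in any tube. The tubes are in a straight row, 44 mm apart.
- tube1 (a point): Centre of the mouth of a brass tube on the wheel, at (92, -22, 48) mm in the frame of wheel_top. The tube stands upright, 48 mm tall, bore 12 mm, with the mouth flared to about 20 mm over its top 8 mm; closed floor 44 mm below the mouth. Any star may go in any tube. The tubes are in a straight row, 44 mm apart.
- tube2 (a point): Centre of the mouth of a brass tube on the wheel, at (92, 22, 48) mm in the frame of wheel_top. The tube stands upright, 48 mm tall, bore 12 mm, with the mouth flared to about 20 mm over its top 8 mm; closed floor 44 mm below the mouth. Any star may go in any tube. The tubes are in a straight row, 44 mm apart.
- tube3 (a point): Centre of the mouth of a brass tube on the wheel, at (92, 66, 48) mm in the frame of wheel_top. The tube stands upright, 48 mm tall, bore 12 mm, with the mouth flared to about 20 mm over its top 8 mm; closed floor 44 mm below the mouth. Any star may go in any tube. The tubes are in a straight row, 44 mm apart.
- pad0 (a point): Centre of a round cork pad, 84 mm in diameter and flush with the wheel's upper face, at (-35, -56, 0) mm in the frame of wheel_top. Either figure may stand on either pad.
- pad1 (a point): Centre of a round cork pad, 84 mm in diameter and flush with the wheel's upper face, at (-35, 56, 0) mm in the frame of wheel_top. Either figure may stand on either pad.
- handle (a point): Top centre of the red round handle post on the wheel, 16 mm in diameter, rising 75 mm above the wheel's upper face, at (-112, 0, 75) mm in the frame of wheel_top.
- bar_mid (a point): Middle of the upper face of the yellow bar switch, 62 mm above the bench when up; own x runs along the bar. The bar is 200 mm long, 26 mm wide, 14 mm thick, over a fixed black console 250 by 75 by 35 mm.
- bar_press (a joint): How far (m) the bar has sunk at its middle: 0 up, 0.008 fully down. A spring resists with 2 N at the start and 6 N when fully down, and lifts it again.
- bar_tilt (a joint): Rocking (rad) of the bar about its middle: 0 level, limits 0.08 either way. It rocks on a spring of 4 N m/rad when pressed off centre (pressing 20 mm off the middle with 6 N gives 0.03).
- clay_figure: Bystander: a reddish clay figure, 92 mm tall, base 52 mm in diameter; origin at the centre of its underside.
- paint_jar: Bystander: a closed paint jar, 60 mm in diameter, 75 mm tall; origin at the centre of its underside.
- brush_pot: Bystander: a blue pot 72 mm in diameter and 90 mm tall with brushes that reach 190 mm; origin at the centre of its underside.

How it is judged:
By the outcome, as a careful person would: the job done as asked, in the order asked, and still so for the second after the job is handed in, with the robot touching nothing.
Of star0, star1, star2, star3 only 3 to 4 are there at a start; the rules pass over those that are not, and their reading is None.
Of figure0, figure1 only 1 to 2 are there at a start; the rules pass over those that are not, and their reading is None.
At some moment in a run one of figure0, figure1 may be knocked a few centimetres aside while the robot is not near it.
It also fails if it takes over 210 s, if anything falls off the work surface, if the arm or the gripper's body presses on something with over 40 N, if the wrist force passes 120 N, or if a joint passes its speed limit or range.

## Working session

There is one attempt and no reset: what is moved stays moved. The work goes in short steps, Python scripts to look and compute and a shell command to move; the robot and the scene stay as the last step left them, time stands still between calls to the robot, and variables do not carry over. Pictures are saved under pics/ and viewed, at most 14 in all, crops included, and the job is handed in when it is done.

```bash
ls; mkdir -p pics; python3 - <<'E'
from station import robot
import cv2
s=robot.sense(); print(s)
for n in("side","top"):
    c=robot.capture(n); cv2.imwrite(f"pics/{n}0.png",c["image"]); print({k:v for k,v in c.items() if k!="image"})
E
```

```text
jog.py
pics
station.py
{'t': 0.0, 'joint_positions': array([ 7.01861766e+01,  1.58457641e+01,  8.62916887e+01, -1.59344775e-03,
        7.79623418e+01, -6.93329370e+00]), 'joint_vel': array([-0.00452747,  0.0677559 ,  0.06557834, -0.05699863,  0.04250894,
       -0.06921818]), 'joint_efforts': array([ 5.09266156e-04, -4.04590702e+01, -2.37216139e+01,  7.01170159e-02,
        3.47781053e-02, -1.43315265e-04]), 'position': array([0.12801195, 0.56000752, 0.2046478 ]), 'eef_rot': array([-1.79900747e+02, -1.05001339e-02,  1.67119795e+02]), 'wrist_force': array([ 0.18089839,  0.30735848, -0.34747035]), 'wrist_torque': array([-0.00293237, -0.01335596,  0.02042015]), 'finger_force': 0.0, 'width': 0.09412156701974975}
{'fx': 498.42076593937713, 'fy': 498.42076593937713, 'cx': 328.06871781520283, 'cy': 242.23405889618832, 'k1': 0.029668484208306464, 'rvec': array([ 2.36567223, -0.01689506, -0.02077515]), 'tvec': array([-0.57438424,  0.08957803,  1.05399935])}
{'fx': 528.4606199236804, 'fy': 528.4606199236804, 'cx': 319.14104074409875, 'cy': 237.87202836632613, 'k1': -0.0566398726848425, 'rvec': array([ 2.17350804, -2.17766281,  0.09344974]), 'tvec': array([0.01183178, 0.59624048, 1.13266303])}
```
View pics/side0.png

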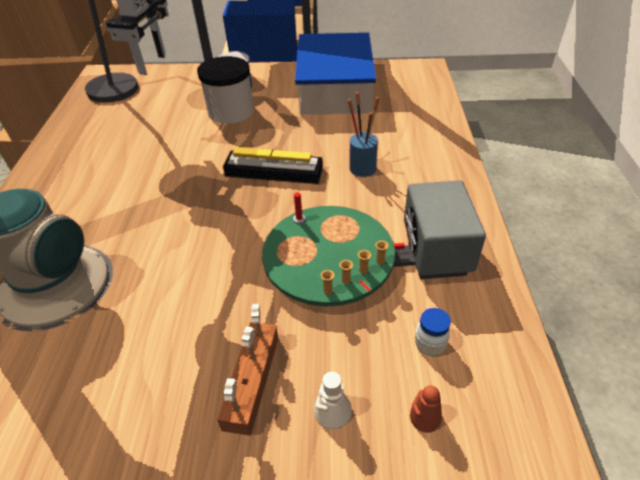

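View pics/top0.png

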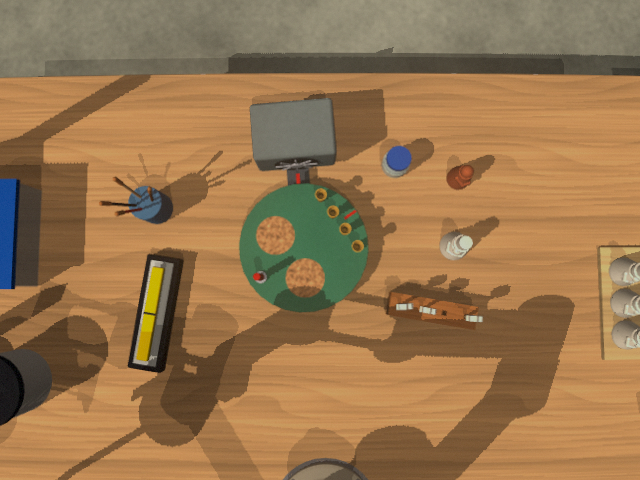

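Side: three stars in the rack (tops ≈(255,312), (248,335), (229,390)), one white figure (332,400), and the wheel at (330,253) with tubes at (328,277)…(381,247) and the handle at (298,200). Top: wheel (304,246), bar (150,314), figure (457,245). I'll enlarge for measuring.

```bash
python3 - <<'E'
import cv2
s=cv2.imread("pics/side0.png");t=cv2.imread("pics/top0.png")
cv2.imwrite("pics/s1.png",cv2.resize(s[290:440,200:400],None,fx=4,fy=4,interpolation=2))
cv2.imwrite("pics/t1.png",cv2.resize(t[180:330,230:390],None,fx=4,fy=4,interpolation=2))
cv2.imwrite("pics/t2.png",cv2.resize(t[220:340,375:495],None,fx=5,fy=5,interpolation=2))
E
```

View pics/s1.png

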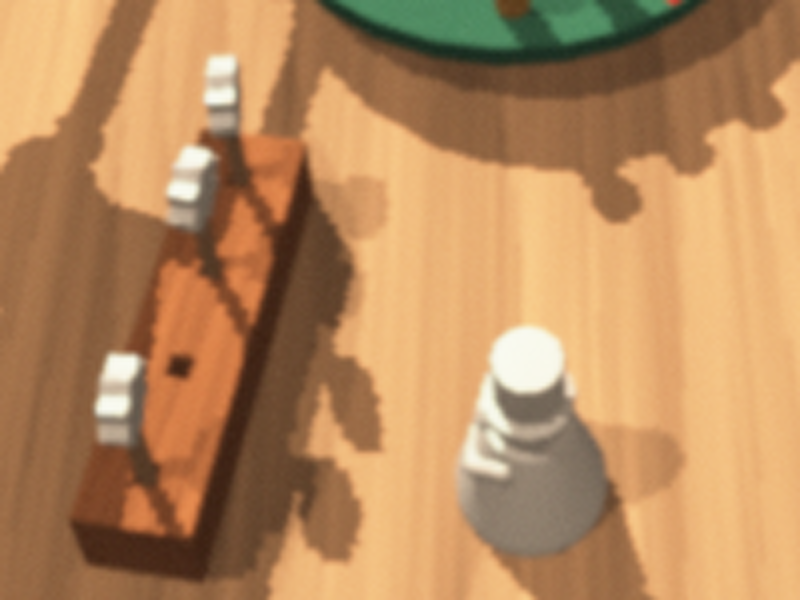

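View pics/t1.png

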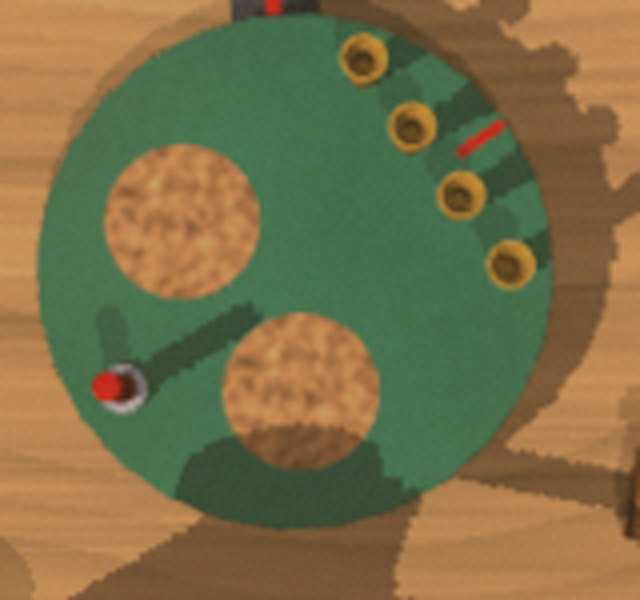

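View pics/t2.png

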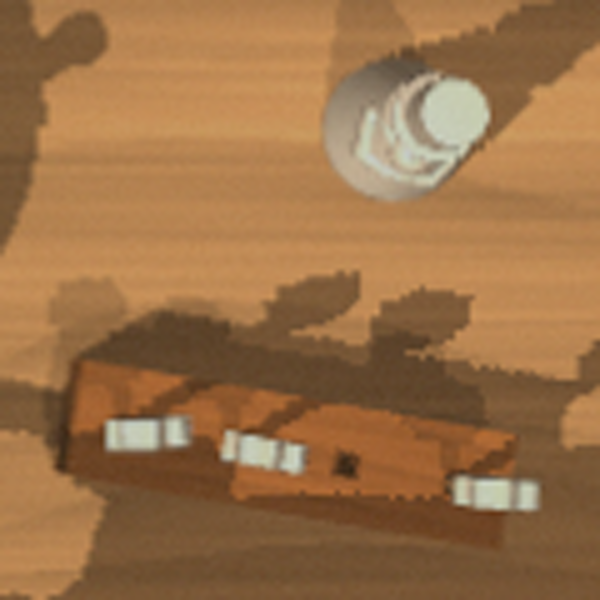

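Crop s1: star centres (222,95), (191,188), (121,398); hat top (528,358). Crop t1: tube mouths (365,58), (412,126), (461,194), (510,264); handle top (107,386); pads (183,222), (301,392). Crop t2: star centres (148,434), (263,451), (496,493); empty hole (346,464); hat top (455,110).

```bash
cat > h.py <<'E'
import numpy as np,cv2
from station import robot
from scipy.spatial.transform import Rotation as Ro
CAL={}
def cap(n,save=None):
    c=robot.capture(n); CAL[n]=c
    if save: cv2.imwrite(save,c["image"])
    return c
def ray(c,p):
    p=np.array(p,float); d=(p-[c["cx"],c["cy"]])/[c["fx"],c["fy"]]; s=d.copy()
    for _ in range(20): s=d/(1+c["k1"]*(s@s))
    R=cv2.Rodrigues(c["rvec"])[0]; return -R.T@c["tvec"], R.T@np.array([*s,1])
def at(c,p,z):
    o,d=ray(c,p); return o+d*(z-o[2])/d[2]
def proj(c,X):
    R=cv2.Rodrigues(c["rvec"])[0]; q=R@np.array(X)+c["tvec"]; s=q[:2]/q[2]
    s=s*(1+c["k1"]*(s@s)); return s*[c["fx"],c["fy"]]+[c["cx"],c["cy"]]
def go(x,y,z,yaw=None):
    "shift in tool axes from measured pose; yaw: finger closing line direction world deg"
    s=robot.sense(); R=Ro.from_euler("xyz",s["eef_rot"],degrees=True).as_matrix()
    d=R.T@(np.array([x,y,z])-s["position"]); t=0
    if yaw is not None:
        cur=np.degrees(np.arctan2(R[1,1],R[0,1])); t=-((yaw-cur+90)%180-90)
    print("shift",d.round(4),"turn",round(t,1),"pos",s["position"].round(4),"rot",s["eef_rot"].round(2),"j6",s["joint_positions"][5].round(1))
E
python3 - <<'E'
from h import *
T=cap("top");S=cap("side")
f=lambda off,k,p:np.array(off)+(np.array(p)+.5)/k-.5
tri=lambda p,q,z:(print(z,"T",at(T,p,z).round(4)[:2],"S",at(S,q,z).round(4)[:2]))
s1=[(222,95),(191,188),(121,398)];t2=[(148,434),(263,451),(496,493)]
for a,b in zip(s1,t2): tri(f((375,220),5,b),f((200,290),4,a),.102)
print("fig");tri(f((375,220),5,(455,110)),f((200,290),4,(528,358)),.104)
print("hole",at(T,f((375,220),5,(346,464)),.042),at(S,f((200,290),4,(180,366)),.042))
print("rackcorners",[at(T,f((375,220),5,p),.042).round(4)[:2] for p in((80,362),(515,435),(62,470),(500,548))])
P=lambda p,z:at(T,f((230,180),4,p),z)
tub=[P(p,.093) for p in((510,264),(461,194),(412,126),(365,58))]
h=P((107,386),.120); pads=[P(p,.045) for p in((301,392),(183,222))]
src=np.array([(92,-66),(92,-22),(92,22),(92,66),(-112,0),(-35,-56),(-35,56)])/1e3
dst=np.array([*tub,h,*pads])[:,:2]
a,b=src-src.mean(0),dst-dst.mean(0)
th=np.arctan2((a[:,0]*b[:,1]-a[:,1]*b[:,0]).sum(),(a*b).sum())
R=np.array([[np.cos(th),-np.sin(th)],[np.sin(th),np.cos(th)]]); o=dst.mean(0)-R@src.mean(0)
print("wheel",o.round(4),np.degrees(th)); print((dst-(src@R.T+o)).round(4)); print((src@R.T+o).round(4))
# side cross-check
for X,z in zip(src@R.T+o,[.093]*4+[.12]+[.045]*2): print(proj(S,[*X,z]).round(1),end=" ")
print("\nbar",at(T,(150,314),.062),at(T,(157,266),.062),at(T,(144,361),.062))
E
```

```text
0.102 T [ 0.4496 -0.1619] S [ 0.4491 -0.1589]
0.102 T [ 0.4425 -0.2086] S [ 0.4408 -0.2063]
0.102 T [ 0.425  -0.3036] S [ 0.4243 -0.3007]
fig
0.104 T [ 0.5811 -0.2899] S [ 0.5803 -0.288 ]
hole [ 0.43389433 -0.25637499  0.042     ] [ 0.43332511 -0.2543691   0.042     ]
rackcorners [array([ 0.4779, -0.1425]), array([ 0.4458, -0.3298]), array([ 0.4319, -0.1342]), array([ 0.3977, -0.3222])]
wheel [0.5753 0.0449] -54.98042228188771
[[ 0.0001  0.0006]
 [ 0.0005  0.0004]
 [-0.      0.0003]
 [-0.0003 -0.0006]
 [ 0.0003 -0.0001]
 [-0.0002 -0.    ]
 [-0.0003 -0.0005]]
[[ 0.574  -0.0683]
 [ 0.6101 -0.0431]
 [ 0.6461 -0.0178]
 [ 0.6821  0.0074]
 [ 0.511   0.1366]
 [ 0.5093  0.0414]
 [ 0.6011  0.1057]]
[327.  275.7] [345.9 265.3] [364.  255.3] [381.5 245.6] [296.6 194.5] [296.5 251.4] [339.5 229.2] 
bar [0.43223748 0.3685559  0.062     ] [0.53371123 0.35578247 0.062     ] [0.33389595 0.37943968 0.062     ]
```

```bash
python3 - <<'E'
import cv2
t=cv2.imread("pics/top0.png");s=cv2.imread("pics/side0.png")
a=cv2.resize(t[250:375,120:190],None,fx=4.6,fy=4.6,interpolation=2)
b=cv2.resize(s[180:305,255:400],None,fx=3,fy=3,interpolation=2)
import numpy as np
im=np.zeros((580,322+435+10,3),'uint8'); im[:a.shape[0],:a.shape[1]]=a; im[:b.shape[0],332:332+b.shape[1]]=b
cv2.imwrite("pics/c1.png",im); print(a.shape,b.shape)
E
```

```text
(575, 322, 3) (375, 435, 3)
```

View pics/c1.png

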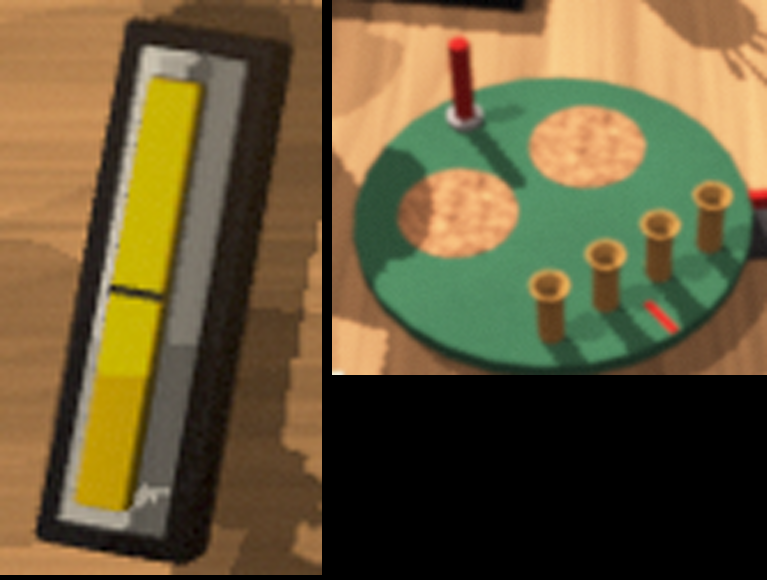

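Checked: the side view confirms the wheel fit within 1 px, the stars lie on the rack line at 48/144 mm spacing, and the bar is about 200 mm long. I'll start with the farthest star, C.

```bash
python3 -c "
from h import *
go(.4247,-.302,.16,-5)"
```

```text
shift [-0.4814 -0.7744  0.0457] turn 82.1 pos [0.1281 0.5602 0.2049] rot [-1.7994e+02 -1.0000e-02  1.6712e+02] j6 -6.9
```

The rows are not in the units I measure in: shifts go in cm and turns go in units of 2 degrees. I convert before sending: -0.774 m is -77.4, -0.58 m is -58, 82 degrees is 41.

```bash
echo '[-12, -19, 0, 10, -24, -39, 0, 20.5, -36, -58, 0, 31, -48.1, -77.4, 0, 41, -48.1, -77.4, 0, 41, -48.1, -77.4, 0, 41, -48.1, -77.4, 0, 41, -48.1, -77.4, 0, 41]' > path.dat && python3 jog.py path.dat 0.05 20; python3 -c "
from h import *
go(.4247,-.302,.16,-5)"
```

```text
t: 1.0
position: [0.2583, 0.1806, 0.2056]
eef_rot: [179.9, -0.0, 98.1]
wrist_force: [0.9, 0.4, 1.1]
width: 0.0501
finger_force: 0.0
shift [-0.5012  0.0968  0.0457] turn 13.1 pos [0.2583 0.1806 0.2056] rot [ 1.7992e+02 -1.0000e-02  9.8090e+01] j6 14.2
```

```bash
echo '[-50, 9.7, 0, 6.5, -50, 9.7, 0, 6.5, -50, 9.7, 0, 6.5, -50, 9.7, 0, 6.5, -50, 9.7, 0, 6.5, -50, 9.7, 0, 6.5, -50, 9.7, 0, 6.5, -50, 9.7, 0, 6.5]' > path.dat && python3 jog.py path.dat; echo '[0, 0, 0, 0, 0, 0, 0, 0]' > path.dat && python3 jog.py path.dat; python3 -c "
from h import *
go(.4247,-.302,.16,-5)"
```

```text
t: 1.8
position: [0.3909, -0.1973, 0.2054]
eef_rot: [180.0, -0.0, 85.3]
wrist_force: [1.4, 0.7, -0.1]
width: 0.05
finger_force: 0.0
t: 2.0
position: [0.3904, -0.1956, 0.2048]
eef_rot: [-179.9, -0.1, 85.2]
wrist_force: [-1.0, -0.2, -0.2]
width: 0.05
finger_force: 0.0
shift [-0.1033  0.0431  0.0446] turn 0.2 pos [ 0.3904 -0.1956  0.2048] rot [-1.7991e+02 -9.0000e-02  8.5230e+01] j6 -31.0
```

Converted, -0.1033 m is -10.33, -0.08 m is -8.

```bash
echo '[-4, 1.6, 0, 0, -8, 3.3, 0, 0, -10.33, 4.31, 2, 0, -10.33, 4.31, 4.46, 0, -10.33, 4.31, 4.46, 0, -10.33, 4.31, 4.46, 0]' > path.dat && python3 jog.py path.dat; python3 -c "
from h import *
go(.4247,-.302,.083,-4)
cap('side','pics/s2.png'); im=CAL['side']['image']; print(im.shape)
a=cv2.resize(im[290:440,180:330],None,fx=4,fy=4,interpolation=2); cv2.imwrite('pics/s2c.png',a)"
```

```text
t: 2.6
position: [0.425, -0.2996, 0.161]
eef_rot: [-179.9, -0.1, 85.5]
wrist_force: [-1.1, -0.2, 0.4]
width: 0.0503
finger_force: 0.0
shift [-0.0025 -0.      0.078 ] turn -0.5 pos [ 0.425  -0.2996  0.161 ] rot [-1.7994e+02 -8.0000e-02  8.5450e+01] j6 -38.3
(480, 640, 3)
```

View pics/s2c.png

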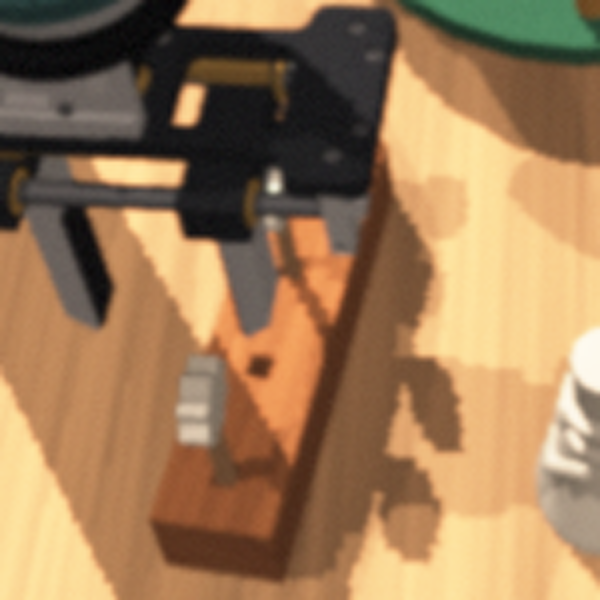

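Side crop: star C at (200,400) sits between the open finger tips (95,325) and (255,330). Descending to grasp.

Converted, 0.078 m is 7.8, 0.06 m is 6.

```bash
echo '[-0.25, 0, 3, 0, -0.25, 0, 6, 0, -0.25, 0, 7.8, 0, -0.25, 0, 7.8, 0]' > path.dat && python3 jog.py path.dat - ; echo '[0, 0, 0, 0, 0, 0, 0, 0, 0, 0, 0, 0, 0, 0, 0, 0, 0, 0, 0, 0]' > path.dat && python3 jog.py path.dat 0.005 20;  echo '[0, 0, -3, 0, 0, 0, -6, 0, 0, 0, -10, 0, 0, 0, -14, 0, 0, 0, -15.5, 0, 0, 0, -15.5, 0]' > path.dat && python3 jog.py path.dat; python3 -c "
from h import *
go(.646,-.0168,.236,-55)"
```

```text
t: 3.05
position: [0.4243, -0.3022, 0.0822]
eef_rot: [-179.9, -0.1, 85.4]
wrist_force: [-0.8, -0.2, -0.4]
width: 0.0504
finger_force: 0.0
t: 3.55
position: [0.4254, -0.3043, 0.0834]
eef_rot: [180.0, 0.0, 85.4]
wrist_force: [-1.1, 0.3, -0.5]
width: 0.0135
finger_force: 0.0
t: 4.15
position: [0.4264, -0.3052, 0.2407]
eef_rot: [179.7, 0.2, 85.4]
wrist_force: [0.0, 0.4, -0.5]
width: 0.0121
finger_force: 20.0
shift [0.3052 0.1955 0.0045] turn 50.4 pos [ 0.4264 -0.3052  0.2407] rot [179.72   0.21  85.36] j6 -38.6
```

Converted, 0.045 m is 4.5, 0.275 m is 27.5, 48 degrees is 24.

```bash
echo '[3.5, 2.2, 0, 3, 7, 4.5, 0, 6, 10.5, 6.8, 0, 9, 14, 9, 0, 12, 17.5, 11.2, 0, 15, 21, 13.5, 0, 18, 24.5, 15.7, 0, 21, 27.5, 17.6, 0, 24]' > path.dat && python3 jog.py path.dat; echo '[1.5, 1, 0, 1, 2.5, 1.6, 0, 1.25, 3, 1.95, 0.4, 1.25, 3, 1.95, 0.4, 1.25, 3, 1.95, 0.4, 1.25, 3, 1.95, 0.4, 1.25]' > path.dat && python3 jog.py path.dat; python3 -c "
from h import *
go(.646,-.0168,.236,-55)
cap('side','pics/s3.png');cap('top','pics/t3.png'); 
a=CAL['side']['image'][120:320,240:440];b=CAL['top']['image'][120:320,230:430]
cv2.imwrite('pics/st3.png',np.hstack([cv2.resize(i,None,fx=2,fy=3,interpolation=2) if 0 else cv2.resize(i,(400,400),interpolation=2) for i in(a,b)]))"
```

```text
t: 4.95
position: [0.623, -0.0421, 0.2356]
eef_rot: [-179.8, 0.1, 37.2]
wrist_force: [0.1, -0.0, -0.6]
width: 0.012
finger_force: 20.0
t: 5.55
position: [0.6578, -0.0421, 0.234]
eef_rot: [-180.0, 0.0, 34.8]
wrist_force: [0.1, -0.4, -0.8]
width: 0.0116
finger_force: 20.0
shift [ 0.0048 -0.0275 -0.002 ] turn -0.2 pos [ 0.6578 -0.0421  0.234 ] rot [-1.7998e+02  2.0000e-02  3.4820e+01] j6 45.5
```

View pics/st3.png

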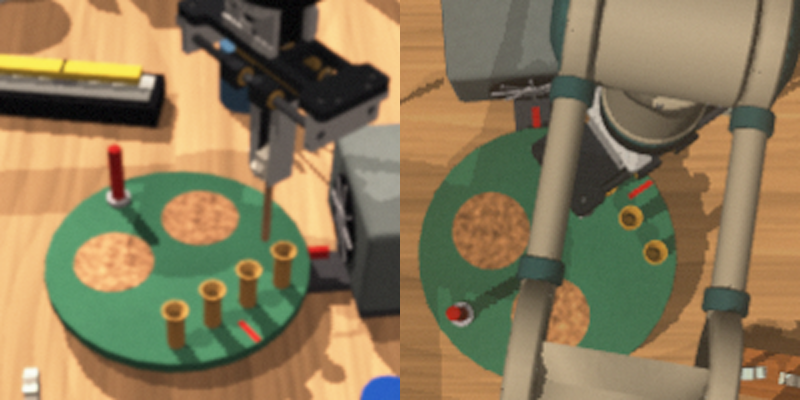

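Side crop: the star is held, stick vertical, with its lower end at about (265,240) and the tube mouths below it. Correcting over tube2.

```bash
echo '[0.2, -1.4, 0, 0, 0.48, -2.75, 0, 0, 0.48, -2.75, 0, 0, 0.48, -2.75, 0, 0, 0.48, -2.75, 0, 0, 0.48, -2.75, 0, 0]' > path.dat && python3 jog.py path.dat; python3 -c "
from h import *
go(.646,-.0168,.236,-55)
c=cap('side');s=robot.sense()['position']
for z in (-.073,-.078,-.083,-.068): print(z,proj(c,s+[0,0,z]).round(1))
for p in ((.646,-.0168,.093),):print(proj(c,p))
cv2.imwrite('pics/s4.png',cv2.resize(c['image'][170:280,320:420],None,fx=5,fy=5,interpolation=2))"
```

```text
t: 6.25
position: [0.6469, -0.0163, 0.2339]
eef_rot: [180.0, -0.0, 34.9]
wrist_force: [-0.1, 0.1, -0.3]
width: 0.0115
finger_force: 20.0
shift [-0.001  -0.0001 -0.0021] turn -0.1 pos [ 0.6469 -0.0163  0.2339] rot [ 1.7999e+02 -1.0000e-02  3.4860e+01] j6 47.5
-0.073 [365.5 229.7]
-0.078 [365.5 231.6]
-0.083 [365.4 233.5]
-0.068 [365.6 227.7]
[363.91871572 254.87499677]
```

View pics/s4.png

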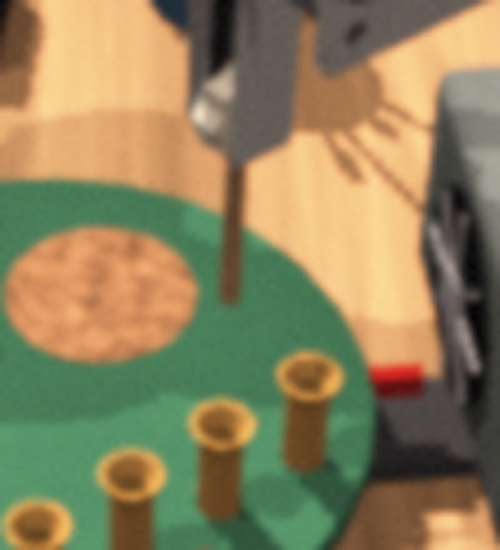

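Side crop: the stick end is at (230,301), i.e. (366,230) in the full image. That matches an end 75 mm below the TCP, and it is above the tube2 mouth (222,425). Inserting.

Converted, -0.001 m is -0.1, 0.105 m is 10.5.

```bash
echo '[-0.1, 0, 2, 0, -0.1, 0, 4, 0, -0.1, 0, 5.5, 0, -0.1, 0, 7, 0, -0.1, 0, 8, 0, -0.1, 0, 9, 0, -0.1, 0, 10, 0, -0.1, 0, 10.5, 0]' > path.dat && python3 jog.py path.dat; echo '[0, 0, 0.3, 0, 0, 0, 0.6, 0, 0, 0, 0.8, 0, 0, 0, 0.8, 0]' > path.dat && python3 jog.py path.dat
```

```text
t: 7.1
position: [0.6456, -0.0168, 0.1279]
eef_rot: [-180.0, 0.0, 34.9]
wrist_force: [-0.3, -0.2, -0.4]
width: 0.0117
finger_force: 20.0
t: 7.5
position: [0.6468, -0.0163, 0.1231]
eef_rot: [179.9, -0.2, 34.9]
wrist_force: [-1.3, 0.4, 5.8]
width: 0.0115
finger_force: 20.0
```

It bottomed out with 5.8 N at the expected height. Release, lift, and go to star B.

Converted, -0.001 m is -0.1.

```bash
echo '[0, 0, -0.1, 0, 0, 0, -0.1, 0, 0, 0, -0.1, 0, 0, 0, -0.1, 0]' > path.dat && python3 jog.py path.dat 0.045; echo '[0, 0, -1, 0, 0, 0, -3, 0, 0, 0, -6, 0, 0, 0, -9, 0, 0, 0, -11, 0, 0, 0, -11, 0, 0, 0, -11, 0]' > path.dat && python3 jog.py path.dat;  python3 -c "
from h import *
go(.4417,-.2075,.2,-13)"
```

```text
t: 7.9
position: [0.6459, -0.0167, 0.1216]
eef_rot: [-180.0, 0.0, 34.9]
wrist_force: [-0.5, -0.2, -0.3]
width: 0.0404
finger_force: 0.0
t: 8.6
position: [0.6458, -0.0167, 0.2319]
eef_rot: [180.0, -0.0, 34.9]
wrist_force: [0.3, 0.4, -0.1]
width: 0.0451
finger_force: 0.0
shift [-0.2766  0.0398  0.0318] turn -42.1 pos [ 0.6458 -0.0167  0.2319] rot [ 1.7999e+02 -2.0000e-02  3.4860e+01] j6 47.5
```

Converted, -0.2766 m is -27.66, -0.26 m is -26, -42 degrees is -21.

```bash
echo '[-4.5, 0.6, 0, -3.5, -9, 1.3, 0, -7, -13.5, 1.9, 0, -10.5, -18, 2.6, 0, -14, -22.5, 3.2, 0, -17.5, -26, 3.8, 1, -21, -27.66, 3.98, 3.18, -21, -27.66, 3.98, 3.18, -21]' > path.dat && python3 jog.py path.dat; echo '[0, 0, 0, 0, 0, 0, 0, 0, 0, 0, 0, 0]' > path.dat && python3 jog.py path.dat; python3 -c "
from h import *
go(.4417,-.2075,.083,-13)"
```

```text
t: 9.4
position: [0.4376, -0.207, 0.1964]
eef_rot: [-179.5, -0.1, 76.7]
wrist_force: [1.1, 0.9, 0.6]
width: 0.0451
finger_force: 0.0
t: 9.7
position: [0.443, -0.207, 0.2006]
eef_rot: [179.9, -0.0, 77.0]
wrist_force: [-0.7, 0.1, -0.3]
width: 0.0453
finger_force: 0.0
shift [-0.0008 -0.0013  0.1176] turn -0.0 pos [ 0.443  -0.207   0.2006] rot [179.93  -0.    76.95] j6 -20.2
```

Converted, 0.117 m is 11.7, 0.09 m is 9.

```bash
echo '[-0.08, -0.13, 3, 0, -0.08, -0.13, 6, 0, -0.08, -0.13, 9, 0, -0.08, -0.13, 11.7, 0, -0.08, -0.13, 11.7, 0]' > path.dat && python3 jog.py path.dat; echo '[0, 0, 0, 0, 0, 0, 0, 0, 0, 0, 0, 0, 0, 0, 0, 0, 0, 0, 0, 0, 0, 0, 0, 0]' > path.dat && python3 jog.py path.dat 0.005 20;  echo '[0, 0, 0, 0, 0, 0, -3, 0, 0, 0, -6, 0, 0, 0, -10, 0, 0, 0, -14, 0, 0, 0, -15.3, 0, 0, 0, -15.3, 0, 0, 0, -15.3, 0]' > path.dat && python3 jog.py path.dat; python3 -c "
from h import *
go(.610,-.042,.236,-55)"
```

```text
t: 10.2
position: [0.4387, -0.2059, 0.0804]
eef_rot: [-179.6, -0.1, 76.9]
wrist_force: [0.1, -0.7, 0.4]
width: 0.0451
finger_force: 0.0
t: 10.8
position: [0.441, -0.2084, 0.0839]
eef_rot: [179.9, 0.0, 76.9]
wrist_force: [-0.2, 0.5, 4.8]
width: 0.012
finger_force: 20.0
t: 11.6
position: [0.4396, -0.2076, 0.2351]
eef_rot: [-179.9, -0.0, 76.9]
wrist_force: [-0.1, 0.6, -0.8]
width: 0.0118
finger_force: 20.0
shift [ 0.2     0.1283 -0.001 ] turn 41.9 pos [ 0.4396 -0.2076  0.2351] rot [-1.7991e+02 -4.0000e-02  7.6860e+01] j6 -20.3
```

Converted, 0.2 m is 20, 0.19 m is 19, 42 degrees is 21.

```bash
echo '[3, 2, 0, 3, 6, 4, 0, 6, 10, 6.4, 0, 9, 13.5, 8.6, 0, 12, 17, 10.8, 0, 15, 19, 12.2, 0, 18, 20, 12.83, 0, 21, 20, 12.83, 0, 21]' > path.dat && python3 jog.py path.dat; echo '[0, 0, 0, 0, 0, 0, 0, 0, 0, 0, 0, 0]' > path.dat && python3 jog.py path.dat; python3 -c "
from h import *
go(.610,-.042,.236,-55)"
```

```text
t: 12.4
position: [0.6105, -0.0409, 0.233]
eef_rot: [-179.8, 0.2, 35.0]
wrist_force: [-0.2, 0.7, 1.1]
width: 0.0118
finger_force: 20.0
t: 12.7
position: [0.6099, -0.0431, 0.2359]
eef_rot: [-180.0, 0.0, 34.9]
wrist_force: [0.2, 0.0, -0.1]
width: 0.0119
finger_force: 20.0
shift [ 0.0007 -0.0008 -0.0001] turn -0.1 pos [ 0.6099 -0.0431  0.2359] rot [-1.7998e+02  3.0000e-02  3.4850e+01] j6 44.6
```

Converted, 0.07 m is 7, 0.055 m is 5.5.

```bash
echo '[0.07, -0.08, 2, 0, 0.07, -0.08, 4, 0, 0.07, -0.08, 5.5, 0, 0.07, -0.08, 7, 0]' > path.dat && python3 jog.py path.dat;  echo '[0, 0, 1, 0, 0, 0, 2, 0, 0, 0, 2.5, 0, 0, 0, 3, 0, 0, 0, 3.5, 0, 0, 0, 3.7, 0]' > path.dat && python3 jog.py path.dat; echo '[0, 0, 0.2, 0, 0, 0, 0.5, 0, 0, 0, 0.7, 0, 0, 0, 0.7, 0]' > path.dat && python3 jog.py path.dat
```

```text
t: 13.1
position: [0.6102, -0.042, 0.1657]
eef_rot: [180.0, -0.0, 34.8]
wrist_force: [-0.9, 0.2, 0.1]
width: 0.0121
finger_force: 20.0
t: 13.7
position: [0.6108, -0.0413, 0.1288]
eef_rot: [-180.0, 0.0, 34.9]
wrist_force: [-0.2, 0.4, -0.5]
width: 0.0121
finger_force: 20.0
t: 14.1
position: [0.6114, -0.0412, 0.1229]
eef_rot: [180.0, -0.1, 34.9]
wrist_force: [-0.3, 0.1, 3.2]
width: 0.0117
finger_force: 20.0
```

```bash
echo '[0, 0, 0.2, 0, 0, 0, 0.2, 0, 0, 0, 0.2, 0]' > path.dat && python3 jog.py path.dat; echo '[0, 0, -0.1, 0, 0, 0, -0.1, 0, 0, 0, -0.1, 0, 0, 0, -0.1, 0]' > path.dat && python3 jog.py path.dat 0.045; echo '[0, 0, -1, 0, 0, 0, -3, 0, 0, 0, -6, 0, 0, 0, -9, 0, 0, 0, -11, 0, 0, 0, -11, 0, 0, 0, -11, 0]' > path.dat && python3 jog.py path.dat;  python3 -c "
from h import *
go(.449,-.1604,.2,3)"
```

```text
t: 14.4
position: [0.6124, -0.0409, 0.1228]
eef_rot: [179.9, -0.2, 34.9]
wrist_force: [-1.1, 1.3, 11.3]
width: 0.0116
finger_force: 20.0
t: 14.8
position: [0.6105, -0.0413, 0.1205]
eef_rot: [-180.0, 0.0, 34.9]
wrist_force: [0.3, -0.6, 0.7]
width: 0.0409
finger_force: 0.0
t: 15.5
position: [0.6107, -0.0413, 0.2311]
eef_rot: [180.0, -0.0, 34.9]
wrist_force: [-1.2, 0.3, -0.9]
width: 0.045
finger_force: 0.0
shift [-0.2007  0.0053  0.031 ] turn -58.1 pos [ 0.6107 -0.0413  0.2311] rot [ 1.7999e+02 -1.0000e-02  3.4870e+01] j6 44.8
```

Bottomed again (11 N). Next is star A.

Converted, -0.2007 m is -20.07, -0.2 m is -20, -58 degrees is -29.

```bash
echo '[-3, 0.1, 0, -4, -6, 0.2, 0, -8, -10, 0.3, 0, -12, -14, 0.4, 0, -16, -17, 0.5, 0, -20, -20, 0.53, 1, -24, -20.07, 0.53, 3.1, -28, -20.07, 0.53, 3.1, -29]' > path.dat && python3 jog.py path.dat; echo '[0, 0, 0, 0, 0, 0, 0, 0, 0, 0, 0, 0]' > path.dat && python3 jog.py path.dat; python3 -c "
from h import *
go(.449,-.1604,.083,3)"
```

```text
t: 16.3
position: [0.4455, -0.1596, 0.1962]
eef_rot: [-179.6, -0.2, 92.9]
wrist_force: [0.0, 0.7, -0.8]
width: 0.0449
finger_force: 0.0
t: 16.6
position: [0.4492, -0.1602, 0.1998]
eef_rot: [-180.0, -0.0, 92.9]
wrist_force: [0.3, 0.0, -0.2]
width: 0.0449
finger_force: 0.0
shift [-0.0002 -0.0002  0.1168] turn -0.1 pos [ 0.4492 -0.1602  0.1998] rot [-1.7998e+02 -2.0000e-02  9.2850e+01] j6 -30.9
```

Converted, 0.1165 m is 11.65, 0.09 m is 9.

```bash
echo '[0, 0, 3, 0, 0, 0, 6, 0, 0, 0, 9, 0, 0, 0, 11.65, 0, 0, 0, 11.65, 0, 0, 0, 11.65, 0]' > path.dat && python3 jog.py path.dat; echo '[0, 0, 0, 0, 0, 0, 0, 0, 0, 0, 0, 0, 0, 0, 0, 0, 0, 0, 0, 0, 0, 0, 0, 0]' > path.dat && python3 jog.py path.dat 0.005 20;  echo '[0, 0, 0, 0, 0, 0, -3, 0, 0, 0, -6, 0, 0, 0, -10, 0, 0, 0, -14, 0, 0, 0, -15.3, 0, 0, 0, -15.3, 0, 0, 0, -15.3, 0]' > path.dat && python3 jog.py path.dat; python3 -c "
from h import *
go(.574,-.067,.236,-55)"
```

```text
t: 17.2
position: [0.4495, -0.1604, 0.0838]
eef_rot: [-180.0, -0.0, 92.9]
wrist_force: [0.6, 0.5, 0.2]
width: 0.0449
finger_force: 0.0
t: 17.8
position: [0.4494, -0.1606, 0.084]
eef_rot: [180.0, 0.0, 92.9]
wrist_force: [-1.0, 0.4, 3.0]
width: 0.0118
finger_force: 20.0
t: 18.6
position: [0.4486, -0.1601, 0.2356]
eef_rot: [-179.9, -0.0, 92.9]
wrist_force: [0.4, 0.6, -1.0]
width: 0.0122
finger_force: 20.0
shift [ 0.0867  0.1299 -0.0004] turn 57.9 pos [ 0.4486 -0.1601  0.2356] rot [-1.7993e+02 -5.0000e-02  9.2870e+01] j6 -30.9
```

Converted, 0.1299 m is 12.99, 0.12 m is 12, 58 degrees is 29.

```bash
echo '[1.2, 1.8, 0, 4, 2.6, 3.9, 0, 8, 4, 6, 0, 12, 5.5, 8.2, 0, 16, 7, 10.5, 0, 20, 8, 12, 0, 24, 8.67, 12.99, 0, 28, 8.67, 12.99, 0, 29]' > path.dat && python3 jog.py path.dat; echo '[0, 0, 0, 0, 0, 0, 0, 0, 0, 0, 0, 0]' > path.dat && python3 jog.py path.dat; python3 -c "
from h import *
go(.574,-.067,.236,-55)"
```

```text
t: 19.4
position: [0.5747, -0.0659, 0.2336]
eef_rot: [-179.8, 0.1, 34.8]
wrist_force: [-0.1, -0.4, -0.6]
width: 0.0121
finger_force: 20.0
t: 19.7
position: [0.574, -0.0674, 0.2357]
eef_rot: [-179.9, 0.1, 34.9]
wrist_force: [-0.3, 0.1, -0.5]
width: 0.0121
finger_force: 20.0
shift [ 0.0003 -0.0003 -0.0003] turn -0.1 pos [ 0.574  -0.0674  0.2357] rot [-1.7993e+02  6.0000e-02  3.4880e+01] j6 41.5
```

Converted, 0.07 m is 7, 0.055 m is 5.5.

```bash
echo '[0, 0, 2, 0, 0, 0, 4, 0, 0, 0, 5.5, 0, 0, 0, 7, 0]' > path.dat && python3 jog.py path.dat;  echo '[0, 0, 1, 0, 0, 0, 2, 0, 0, 0, 2.5, 0, 0, 0, 3, 0, 0, 0, 3.5, 0, 0, 0, 3.7, 0]' > path.dat && python3 jog.py path.dat; echo '[0, 0, 0.2, 0, 0, 0, 0.5, 0, 0, 0, 0.8, 0, 0, 0, 0.8, 0, 0, 0, 0.8, 0]' > path.dat && python3 jog.py path.dat
```

```text
t: 20.1
position: [0.5741, -0.0675, 0.1658]
eef_rot: [-180.0, 0.0, 34.9]
wrist_force: [0.4, -0.1, -0.4]
width: 0.012
finger_force: 20.0
t: 20.7
position: [0.5745, -0.0673, 0.1293]
eef_rot: [-180.0, -0.0, 34.9]
wrist_force: [0.1, -0.9, -0.3]
width: 0.0121
finger_force: 20.0
t: 21.2
position: [0.5758, -0.0675, 0.123]
eef_rot: [179.9, -0.1, 34.9]
wrist_force: [-0.9, -0.2, 5.2]
width: 0.012
finger_force: 20.0
```

Converted, -0.001 m is -0.1.

```bash
echo '[0, 0, 0, 0, 0, 0, -0.1, 0, 0, 0, -0.1, 0, 0, 0, -0.1, 0]' > path.dat && python3 jog.py path.dat 0.045; echo '[0, 0, -1, 0, 0, 0, -3, 0, 0, 0, -6, 0, 0, 0, -9, 0, 0, 0, -11, 0, -5, 2, -11, 0, -10, 4, -11, 0, -10, 4, -11, 0]' > path.dat && python3 jog.py path.dat;  python3 -c "
from h import *
go(.58,-.289,.2,90)
S=cap('side');T=cap('top');k=dict(fx=3,fy=3,interpolation=2)
a=cv2.resize(S['image'][350:450,280:380],None,**k);b=cv2.resize(T['image'][200:300,410:510],None,**k);c=cv2.resize(S['image'][190:310,250:410],None,fx=2.5,fy=2.5,interpolation=2)
im=np.zeros((600,700,3),'uint8');im[:300,:300]=a;im[:300,300:600]=b;im[300:600,:400]=c;cv2.imwrite('pics/c5.png',im)"
```

```text
t: 21.6
position: [0.5744, -0.0673, 0.1223]
eef_rot: [-180.0, 0.0, 34.9]
wrist_force: [0.0, 0.4, -0.1]
width: 0.0407
finger_force: 0.0
t: 22.4
position: [0.513, -0.1607, 0.2336]
eef_rot: [179.9, 0.1, 34.7]
wrist_force: [0.7, 1.4, 0.7]
width: 0.0448
finger_force: 0.0
shift [-0.0178  0.1436  0.0339] turn 34.7 pos [ 0.513  -0.1607  0.2336] rot [1.7989e+02 1.1000e-01 3.4650e+01] j6 30.7
```

View pics/c5.png

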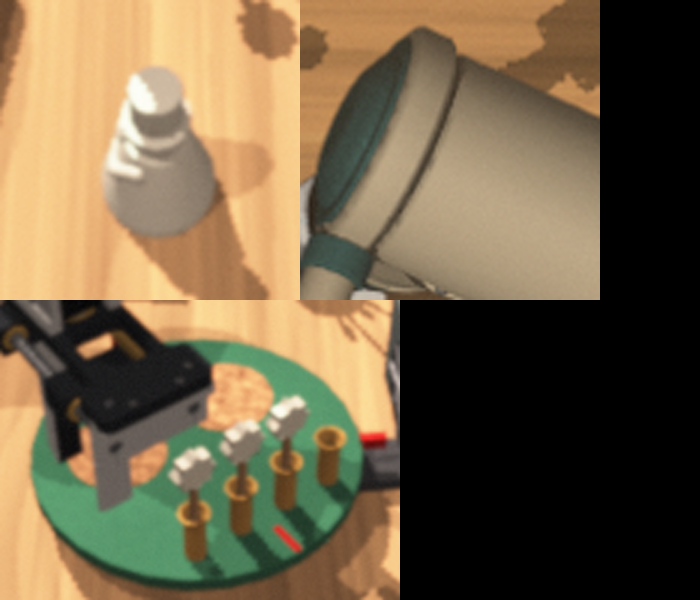

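Stars sit deep in tubes 0–2. The figure's hat top is at crop (157,91), which is (332,380) in the full image, so it hasn't moved. Going to the figure.

```bash
echo '[-0.4, 3.6, 0, 4, -0.9, 7.2, 0, 8, -1.4, 10.8, 1, 12, -1.78, 14.36, 3.39, 16, -1.78, 14.36, 3.39, 17.35, -1.78, 14.36, 3.39, 17.35, -1.78, 14.36, 3.39, 17.35, -1.78, 14.36, 3.39, 17.35]' > path.dat && python3 jog.py path.dat 0.06; python3 -c "
from h import *
go(.5805,-.289,.0795,90)"
```

```text
t: 23.3
position: [0.5835, -0.2841, 0.1995]
eef_rot: [180.0, -0.1, 0.3]
wrist_force: [0.0, 0.4, 0.0]
width: 0.06
finger_force: 0.0
shift [-0.0032  0.0048  0.12  ] turn 0.3 pos [ 0.5835 -0.2841  0.1995] rot [ 1.7999e+02 -8.0000e-02  2.9000e-01] j6 57.6
```

Converted, 0.12 m is 12, 0.105 m is 10.5.

```bash
echo '[-0.32, 0.48, 0, 0, -0.32, 0.48, 3, 0, -0.32, 0.48, 6, 0, -0.32, 0.48, 8.5, 0, -0.32, 0.48, 10.5, 0, -0.32, 0.48, 12, 0, -0.32, 0.48, 12, 0]' > path.dat && python3 jog.py path.dat; echo '[0, 0, 0, 0, 0, 0, 0, 0, 0, 0, 0, 0, 0, 0, 0, 0, 0, 0, 0, 0, 0, 0, 0, 0, 0, 0, 0, 0]' > path.dat && python3 jog.py path.dat 0.015 30
```

```text
t: 24.0
position: [0.578, -0.2891, 0.0769]
eef_rot: [-179.9, 0.2, 0.2]
wrist_force: [-0.1, 0.5, 0.0]
width: 0.0597
finger_force: 0.0
t: 24.7
position: [0.5801, -0.2902, 0.0794]
eef_rot: [180.0, -0.1, 0.2]
wrist_force: [-0.7, 0.8, 4.7]
width: 0.0282
finger_force: 30.0
```

Converted, -0.19 m is -19, -0.185 m is -18.5.

```bash
echo '[0, 0, -1, 0, 0, 0, -4, 0, 0, 0, -8, 0, 0, 0, -12, 0, 0, 0, -16, 0, 0, 0, -18.5, 0, 0, 0, -19, 0, 0, 0, -19, 0]' > path.dat && python3 jog.py path.dat;python3 -c "
from h import *
go(.5093,.0424,.265,90)"
```

```text
t: 25.5
position: [0.5796, -0.2901, 0.2687]
eef_rot: [180.0, -0.0, 0.2]
wrist_force: [0.6, 0.1, -2.6]
width: 0.0287
finger_force: 30.0
shift [-0.0693 -0.3327  0.0036] turn 0.2 pos [ 0.5796 -0.2901  0.2687] rot [ 1.7999e+02 -2.0000e-02  1.6000e-01] j6 57.1
```

Converted, -0.29 m is -29, -0.26 m is -26.

```bash
echo '[-0.4, -2, 0, 0, -1.25, -6, 0, 0, -2.1, -10, 0, 0, -2.9, -14, 0, 0, -3.75, -18, 0, 0, -4.6, -22, 0, 0, -5.4, -26, 0, 0, -6, -29, 0, 0]' > path.dat && python3 jog.py path.dat; echo '[-0.5, -2.2, 0, 0, -0.75, -3.5, 0, 0, -0.93, -4.27, 0, 0, -0.93, -4.27, 0, 0, -0.93, -4.27, 0, 0, -0.93, -4.27, 0, 0]' > path.dat && python3 jog.py path.dat; python3 -c "
from h import *
go(.5093,.0424,.1245,90)"
```

```text
t: 26.3
position: [0.5164, 0.0022, 0.266]
eef_rot: [-179.9, 0.3, 0.2]
wrist_force: [-0.0, 0.1, -2.4]
width: 0.0282
finger_force: 30.0
t: 26.9
position: [0.5097, 0.0414, 0.2684]
eef_rot: [180.0, 0.0, 0.1]
wrist_force: [-0.3, 0.7, -2.9]
width: 0.0283
finger_force: 30.0
shift [-0.0004 -0.0011  0.1439] turn 0.1 pos [0.5097 0.0414 0.2684] rot [1.7997e+02 1.0000e-02 9.0000e-02] j6 86.8
```

The rows are not in the units I measure in: shifts go in cm and turns go in units of 2 degrees. I convert before sending: 0.141 m is 14.1, 0.138 m is 13.8.

```bash
echo '[0, -0.1, 3, 0, 0, -0.1, 6, 0, 0, -0.1, 9, 0, 0, -0.1, 11.5, 0, 0, -0.1, 13, 0, 0, -0.1, 13.8, 0, 0, -0.1, 14.1, 0, 0, -0.1, 14.1, 0]' > path.dat && python3 jog.py path.dat; echo '[0, 0, 0.1, 0, 0, 0, 0.2, 0, 0, 0, 0.2, 0]' > path.dat && python3 jog.py path.dat
```

```text
t: 27.7
position: [0.5099, 0.043, 0.1279]
eef_rot: [180.0, -0.0, 0.1]
wrist_force: [-0.0, -0.1, -1.3]
width: 0.0282
finger_force: 30.0
t: 28.0
position: [0.5097, 0.0434, 0.1261]
eef_rot: [-180.0, -0.1, 0.2]
wrist_force: [-0.0, 0.8, -1.7]
width: 0.0283
finger_force: 30.0
```

Converted, 0.0025 m is 0.25, 0.0015 m is 0.15.

```bash
echo '[0, 0, 0.15, 0, 0, 0, 0.25, 0, 0, 0, 0.25, 0]' > path.dat && python3 jog.py path.dat
```

```text
t: 28.3
position: [0.5099, 0.0435, 0.1244]
eef_rot: [180.0, -0.1, 0.2]
wrist_force: [-1.8, 0.3, 4.2]
width: 0.0282
finger_force: 30.0
```

Contact (4.2 N at the expected height). Release, back off, and look.

Converted, -0.15 m is -15, -0.14 m is -14.

```bash
echo '[0, 0, 0, 0, 0, 0, 0, 0, 0, 0, 0, 0, 0, 0, 0, 0]' > path.dat && python3 jog.py path.dat 0.06; echo '[0, 0, -1, 0, 0, 0, -3, 0, 0, 0, -7, 0, 0, 0, -11, 0, 0, 0, -14, 0, -5, 0, -14, 0, -10, 0, -14, 0, -15, 0, -14, 0]' > path.dat && python3 jog.py path.dat; echo '[-4, 0, 0, 0, -6, 0, 0, 0, -6, 0, 0, 0, -6, 0, 0, 0]' > path.dat && python3 jog.py path.dat; python3 -c "
from h import *
go(.511,.1375,.2,35)
S=cap('side','pics/s6.png');T=cap('top','pics/t6.png')
a=cv2.resize(S['image'][170:310,255:405],(450,420),interpolation=2);b=cv2.resize(T['image'][170:330,230:390],(350,350),interpolation=2)
im=np.zeros((420,800,3),'uint8');im[:,:450]=a;im[:350,450:]=b;cv2.imwrite('pics/c6.png',im)
print(proj(S,(.5093,.0424,.149)),proj(T,(.5093,.0424,.149)))"
```

```text
t: 28.7
position: [0.5094, 0.0434, 0.123]
eef_rot: [-180.0, 0.0, 0.2]
wrist_force: [-0.2, -0.0, -0.2]
width: 0.057
finger_force: 0.0
t: 29.5
position: [0.3579, 0.043, 0.2637]
eef_rot: [180.0, -0.0, 0.2]
wrist_force: [-0.2, -1.1, 0.5]
width: 0.0602
finger_force: 0.0
t: 29.9
position: [0.3003, 0.0428, 0.264]
eef_rot: [180.0, -0.2, 0.2]
wrist_force: [-0.1, -0.0, 0.1]
width: 0.0597
finger_force: 0.0
shift [ 0.2108 -0.0942  0.0646] turn 55.2 pos [0.3003 0.0428 0.264 ] rot [ 1.7999e+02 -1.8000e-01  1.6000e-01] j6 84.7
[292.97304762 214.35480044] [302.81723039 276.85123007]
```

View pics/c6.png

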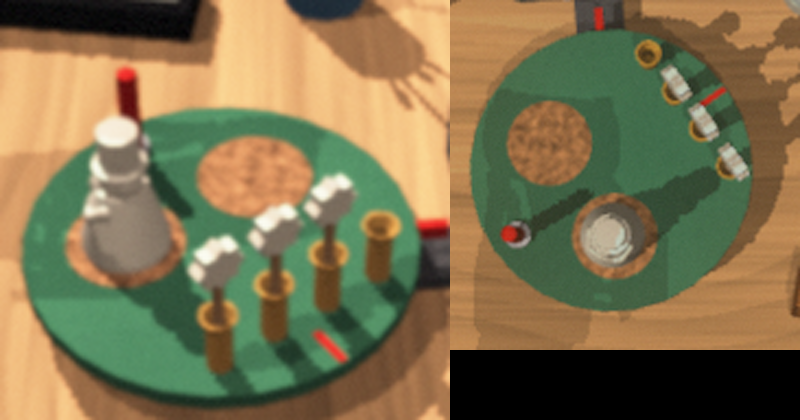

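The figure stands on pad0 with its hat top at crop (118,130), i.e. (294,213) in full against a predicted (293,214). Three stars are in the tubes, and tube3 and pad1 are empty. Next I reorient for the handle, turning the other way round to stay within the j6 range.

Converted, 0.1 m is 10, 0.05 m is 5, -56 degrees is -28.

```bash
echo '[2.5, -1.2, 0, -4, 5, -2.4, 0, -8, 7.5, -3.6, 0, -12, 10, -4.8, 0, -16, 12.5, -6, 0, -20, 15, -7.2, 0, -24, 18, -8.3, 0, -28, 21.08, -9.48, 0, -32]' > path.dat && python3 jog.py path.dat 0.05;echo '[0, 0, 0, -4, 0, 0, 0, -8, 0, 0, 0, -12, 0, 0, 0, -16, 0, 0, 0, -20, 0, 0, 0, -24, 0, 0, 0, -28, 0, 0, 0, -30.5]' > path.dat && python3 jog.py path.dat; echo '[0, 0, 0, 0, 0, 0, 0, 0, 0, 0, 0, 0]' > path.dat && python3 jog.py path.dat; python3 -c "
from h import *
go(.511,.1376,.082,35)"
```

```text
t: 30.8
position: [0.5124, 0.139, 0.2621]
eef_rot: [-179.9, 0.0, 64.5]
wrist_force: [0.1, -0.2, -0.6]
width: 0.05
finger_force: 0.0
t: 31.6
position: [0.5114, 0.1385, 0.2621]
eef_rot: [-179.9, -0.0, 125.4]
wrist_force: [-0.3, 0.2, 0.8]
width: 0.0502
finger_force: 0.0
t: 31.9
position: [0.5104, 0.1383, 0.2627]
eef_rot: [-180.0, -0.0, 125.1]
wrist_force: [0.5, 0.1, 0.4]
width: 0.0499
finger_force: 0.0
shift [-1.000e-03  1.000e-04  1.807e-01] turn 0.1 pos [0.5104 0.1383 0.2627] rot [-1.7997e+02 -2.0000e-02  1.2509e+02] j6 -27.5
```

Converted, -0.001 m is -0.1, 0.18 m is 18.

```bash
echo '[-0.1, 0, 4, 0, -0.1, 0, 8, 0, -0.1, 0, 12, 0, -0.1, 0, 15, 0, -0.1, 0, 17, 0, -0.1, 0, 18, 0, -0.1, 0, 18, 0, -0.1, 0, 18, 0]' > path.dat && python3 jog.py path.dat; echo '[0, 0, 0, 0, 0, 0, 0, 0, 0, 0, 0, 0, 0, 0, 0, 0, 0, 0, 0, 0, 0, 0, 0, 0]' > path.dat && python3 jog.py path.dat 0.01 12
```

```text
t: 32.7
position: [0.5114, 0.1376, 0.084]
eef_rot: [179.9, 0.0, 125.1]
wrist_force: [0.2, -0.5, -0.3]
width: 0.05
finger_force: 0.0
t: 33.3
position: [0.5107, 0.1374, 0.0835]
eef_rot: [180.0, 0.0, 125.2]
wrist_force: [-0.2, 0.0, 0.3]
width: 0.0157
finger_force: 12.0
```

Converted, -0.029 m is -2.9, -0.0254 m is -2.54, -15 degrees is -7.5.

```bash
echo '[-0.01, -0.37, 0, -0.95, -0.02, -0.73, 0, -1.875, -0.05, -1.09, 0, -2.8, -0.1, -1.46, 0, -3.75, -0.15, -1.83, 0, -4.7, -0.22, -2.19, 0, -5.625, -0.29, -2.54, 0, -6.55, -0.38, -2.9, 0, -7.5]' > path.dat && python3 jog.py path.dat
```

```text
t: 34.1
position: [0.4896, 0.1182, 0.0835]
eef_rot: [179.9, 0.0, 140.2]
wrist_force: [1.7, 1.8, 1.6]
width: 0.0158
finger_force: 12.0
```

```bash
A='x'; echo '[-0.01, -0.37, 0, -0.95, -0.02, -0.73, 0, -1.875, -0.05, -1.09, 0, -2.8, -0.1, -1.46, 0, -3.75, -0.15, -1.83, 0, -4.7, -0.22, -2.19, 0, -5.625, -0.29, -2.54, 0, -6.55, -0.38, -2.9, 0, -7.5]' > path.dat && python3 jog.py path.dat; echo '[-0.01, -0.37, 0, -0.95, -0.02, -0.73, 0, -1.875, -0.05, -1.09, 0, -2.8, -0.1, -1.46, 0, -3.75, -0.15, -1.83, 0, -4.7, -0.22, -2.19, 0, -5.625, -0.29, -2.54, 0, -6.55, -0.38, -2.9, 0, -7.5]' > path.dat && python3 jog.py path.dat; echo '[-0.01, -0.37, 0, -0.95, -0.02, -0.73, 0, -1.875, -0.05, -1.09, 0, -2.8, -0.1, -1.46, 0, -3.75, -0.15, -1.83, 0, -4.7, -0.22, -2.19, 0, -5.625, -0.29, -2.54, 0, -6.55, -0.38, -2.9, 0, -7.5]' > path.dat && python3 jog.py path.dat; echo '[0, 0, 0, 0, 0, 0, 0, 0, 0, 0, 0, 0, 0, 0, 0, 0]' > path.dat && python3 jog.py path.dat
```

```text
t: 34.9
position: [0.4735, 0.093, 0.0835]
eef_rot: [180.0, 0.0, 155.2]
wrist_force: [-0.4, 0.1, 1.5]
width: 0.016
finger_force: 12.0
t: 35.7
position: [0.4646, 0.0643, 0.0835]
eef_rot: [-179.9, 0.0, 170.3]
wrist_force: [-0.9, -2.4, 2.3]
width: 0.0157
finger_force: 12.0
t: 36.5
position: [0.4635, 0.0356, 0.0835]
eef_rot: [180.0, 0.0, -174.8]
wrist_force: [-0.4, 1.1, 2.5]
width: 0.0157
finger_force: 12.0
t: 36.9
position: [0.4634, 0.0358, 0.0834]
eef_rot: [-180.0, 0.0, -174.8]
wrist_force: [-2.0, -0.8, 5.2]
width: 0.0157
finger_force: 12.0
```

Converted, -0.14 m is -14, -0.12 m is -12.

```bash
echo '[0, 0, 0, 0, 0, 0, 0, 0, 0, 0, 0, 0, 0, 0, 0, 0, 0, 0, 0, 0]' > path.dat && python3 jog.py path.dat 0.05; echo '[0, 0, -1, 0, 0, 0, -4, 0, 0, 0, -8, 0, 0, 0, -12, 0, 0, 0, -14, 0, 0, 0, -14, 0]' > path.dat && python3 jog.py path.dat; python3 -c "
from h import *
go(.4325,.3693,.1,83)"
```

```text
t: 37.4
position: [0.4633, 0.0358, 0.083]
eef_rot: [180.0, -0.0, -174.8]
wrist_force: [0.2, -0.4, -0.8]
width: 0.0494
finger_force: 0.0
t: 38.0
position: [0.4656, 0.0356, 0.227]
eef_rot: [-179.9, 0.5, -174.8]
wrist_force: [0.0, 0.7, 0.2]
width: 0.05
finger_force: 0.0
shift [0.004  0.3355 0.1265] turn 12.2 pos [0.4656 0.0356 0.227 ] rot [-179.93    0.46 -174.84] j6 -99.3
```

Converted, 0.3355 m is 33.55, 0.31 m is 31, 12.2 degrees is 6.1.

```bash
echo '[0, 4.5, 0, 1, 0.1, 9, 0, 2, 0.2, 13.5, 0, 3, 0.3, 18, 0, 4, 0.3, 22.5, 0, 5, 0.4, 27, 0, 6, 0.4, 31, 0, 6.1, 0.4, 33.55, 5, 6.1]' > path.dat && python3 jog.py path.dat 0 20; echo '[0, 0, 1, 0, 0, 0, 2, 0, 0, 0, 2, 0, 0, 0, 2, 0]' > path.dat && python3 jog.py path.dat; python3 -c "
from h import *
go(.4325,.3693,.062,83)
S=cap('side','pics/s7.png');T=cap('top','pics/t7.png')
a=cv2.resize(S['image'][140:310,215:415],(470,400),interpolation=2);b=cv2.resize(T['image'][170:330,230:390],(320,320),interpolation=2)
im=np.zeros((400,790,3),'uint8');im[:,:470]=a;im[:320,470:]=b;cv2.imwrite('pics/c7.png',im)
p=robot.sense()['position'];print(proj(S,p),proj(S,(.4325,.3693,.062)),at(S,(278,157.5),.062))
w=np.array([.5748,.0456]);c,s=np.cos(np.radians(5.)),np.sin(np.radians(5.));q=w+[c*-.035+s*.056,s*-.035-c*.056];print(q,proj(S,[*q,.149]),proj(T,[*q,.149]))"
```

```text
t: 38.8
position: [0.432, 0.3721, 0.1819]
eef_rot: [179.5, 0.5, 173.1]
wrist_force: [0.6, 1.1, -1.0]
width: 0.0005
finger_force: 0.0
t: 39.2
position: [0.4301, 0.3659, 0.1593]
eef_rot: [180.0, 0.0, 172.9]
wrist_force: [-0.2, 0.5, -0.3]
width: 0.0006
finger_force: 0.0
shift [-0.0019  0.0036  0.0973] turn -0.1 pos [0.4301 0.3659 0.1593] rot [1.7998e+02 5.0000e-02 1.7288e+02] j6 -49.5
[265.44029324 119.94187237] [270.63133146 153.24314711] [0.45236594 0.35057087 0.062     ]
[ 0.54481391 -0.01323735] [310.65254523 234.05514604] [331.31535068 258.57637856]
```

View pics/c7.png

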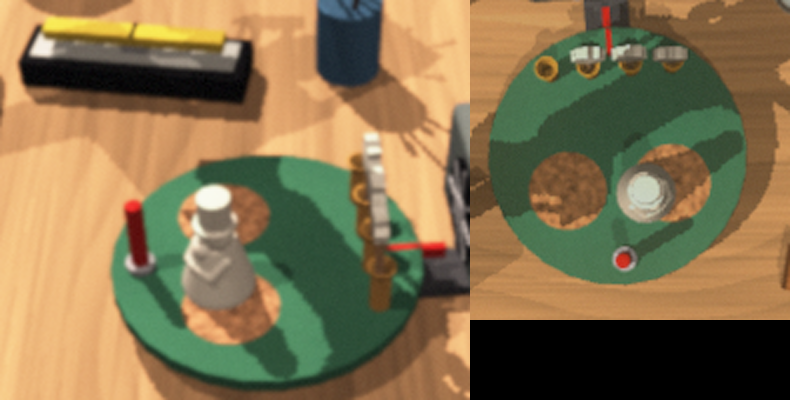

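The wheel is in its click, with the red marks aligned at the blower. The figure was knocked off pad0's centre: hat top at side crop (213,196), top crop (648,190). The bar's middle mark is at (133,30). I put the figure back first.

```bash
python3 -c "
from h import *
S=cap('side');T=cap('top')
print('fig',at(S,(305.5,223.2),.149),at(T,(318.9,264.8),.149))
print('padT',at(T,(331.8,260.8),.045),'handleT',at(T,(306.8,299.8),.12),'handleS',at(S,(272,228.5),.12))
go(.5375,.0138,.26,55)"
```

```text
fig [0.53440092 0.01661514 0.149     ] [0.53271089 0.01103188 0.149     ]
padT [ 0.54508626 -0.01645796  0.045     ] handleT [0.46397948 0.035376   0.12      ] handleS [0.46606763 0.03389161 0.12      ]
shift [-0.1501 -0.3366 -0.1003] turn 27.9 pos [0.4303 0.3665 0.1599] rot [1.7991e+02 1.1000e-01 1.7290e+02] j6 -49.5
```

```bash
echo '[0, 0, -3, 0, -2, -5, -5, -1, -4, -10, -5, -2, -6, -14, -5, -3.5, -8, -18, -5, -3.5, -10, -22, -5, -3.5, -12, -27, -5, -3.5, -14, -31, -5, -3.5]' > path.dat && python3 jog.py path.dat 0.06; python3 -c "
from h import *
go(.5336,.0138,.2,90)"
```

```text
t: 40.2
position: [0.5307, 0.0397, 0.2097]
eef_rot: [180.0, 0.1, 179.9]
wrist_force: [0.5, 0.2, 0.2]
width: 0.0585
finger_force: 0.0
shift [-0.003  -0.0259  0.0097] turn -0.1 pos [0.5307 0.0397 0.2097] rot [1.8000e+02 1.0000e-01 1.7994e+02] j6 -93.2
```

Converted, -0.0259 m is -2.59, -0.003 m is -0.3.

```bash
echo '[-0.3, -2.59, 0, 0, -0.3, -2.59, 0, 0, -0.3, -2.59, 0, 0, -0.3, -2.59, 0, 0]' > path.dat && python3 jog.py path.dat; python3 -c "
from h import *
go(.5336,.0138,.1255,90)"
```

```text
t: 40.6
position: [0.5331, 0.0171, 0.209]
eef_rot: [180.0, 0.0, -180.0]
wrist_force: [0.9, 0.2, -0.1]
width: 0.06
finger_force: 0.0
shift [-0.0005 -0.0033  0.0835] turn 0.0 pos [0.5331 0.0171 0.209 ] rot [ 1.7995e+02  2.0000e-02 -1.8000e+02] j6 -95.7
```

Converted, 0.0835 m is 8.35, 0.08 m is 8.

```bash
echo '[-0.05, -0.2, 1, 0, -0.05, -0.2, 3, 0, -0.05, -0.2, 5, 0, -0.05, -0.2, 7, 0, -0.05, -0.2, 8, 0, -0.05, -0.2, 8.35, 0, -0.05, -0.2, 8.35, 0]' > path.dat && python3 jog.py path.dat; echo '[0, 0, 0, 0, 0, 0, 0, 0, 0, 0, 0, 0, 0, 0, 0, 0, 0, 0, 0, 0, 0, 0, 0, 0, 0, 0, 0, 0]' > path.dat && python3 jog.py path.dat 0.015 30
```

```text
t: 41.3
position: [0.5338, 0.0145, 0.1249]
eef_rot: [180.0, -0.0, -180.0]
wrist_force: [0.3, 0.2, -0.2]
width: 0.0598
finger_force: 0.0
t: 42.0
position: [0.5342, 0.0141, 0.1255]
eef_rot: [180.0, 0.0, 180.0]
wrist_force: [0.2, 0.5, 3.6]
width: 0.0285
finger_force: 30.0
```

```bash
echo '[0, 0, -1, 0, 0, 0, -2, 0, -0.3, -0.9, -2, 0, -0.7, -1.8, -2, 0, -1.06, -2.75, -2, 0, -1.06, -2.75, -2, 0, -1.06, -2.75, -2, 0]' > path.dat && python3 jog.py path.dat; echo '[0, 0, 0.8, 0, 0, 0, 1.4, 0, 0, 0, 1.8, 0, 0, 0, 2, 0, 0, 0, 2, 0, 0, 0, 2, 0]' > path.dat && python3 jog.py path.dat
```

```text
t: 42.7
position: [0.5443, -0.0139, 0.1446]
eef_rot: [180.0, -0.1, 179.9]
wrist_force: [-0.1, -0.2, -1.9]
width: 0.0286
finger_force: 30.0
t: 43.3
position: [0.5449, -0.0134, 0.1255]
eef_rot: [-180.0, 0.1, 180.0]
wrist_force: [0.3, -0.2, 0.8]
width: 0.0283
finger_force: 30.0
```

Converted, 0.001 m is 0.1.

```bash
echo '[0, 0, 0.1, 0, 0, 0, 0.1, 0, 0, 0, 0.1, 0, 0, 0, 0.1, 0, 0, 0, 0.1, 0]' > path.dat && python3 jog.py path.dat 0.06; echo '[0, 0, -1, 0, 0, 0, -3, 0, 0, 0, -6, 0, 0, 0, -9, 0, 0, 0, -10, 0, 0, 0, -10, 0]' > path.dat && python3 jog.py path.dat; python3 -c "
from h import *
go(.4328,.3698,.16,83)"
```

```text
t: 43.8
position: [0.5445, -0.0135, 0.1241]
eef_rot: [180.0, -0.0, 180.0]
wrist_force: [0.5, 0.4, 0.2]
width: 0.0592
finger_force: 0.0
t: 44.4
position: [0.5455, -0.0136, 0.2259]
eef_rot: [-180.0, 0.2, 180.0]
wrist_force: [-0.1, -0.5, -0.6]
width: 0.0597
finger_force: 0.0
shift [0.1132 0.3834 0.0653] turn 7.0 pos [ 0.5455 -0.0136  0.2259] rot [-179.97    0.23  179.97] j6 -98.7
```

```bash
echo '[1.2, 4, 0, 0.5, 2.4, 8, 0, 1, 3.6, 12, 0, 1.5, 4.8, 16, 0, 2, 6, 20, 0, 2.5, 7.2, 24, 0, 3, 8.4, 28, 0, 3.5, 9.6, 32, 0, 3.5]' > path.dat && python3 jog.py path.dat 0 20; echo '[1, 2.5, 0, 0, 1.8, 5, 0, 0, 2.45, 6.1, 3, 0, 2.45, 6.1, 6, 0, 2.45, 6.1, 6, 0, 2.45, 6.1, 6, 0, 2.45, 6.1, 6, 0]' > path.dat && python3 jog.py path.dat; python3 -c "
from h import *
go(.4328,.3698,.066,83)
S=cap('side','pics/s8.png');T=cap('top','pics/t8.png')
a=cv2.resize(S['image'][140:310,215:415],(470,400),interpolation=2);b=cv2.resize(T['image'][170:330,230:390],(320,320),interpolation=2)
im=np.zeros((400,790,3),'uint8');im[:,:470]=a;im[:320,470:]=b;cv2.imwrite('pics/c8.png',im)"
```

```text
t: 45.2
position: [0.447, 0.3076, 0.2222]
eef_rot: [-179.9, -0.1, 173.0]
wrist_force: [0.8, -0.1, 0.7]
width: 0.0013
finger_force: 0.0
t: 45.9
position: [0.4326, 0.3702, 0.1651]
eef_rot: [179.9, 0.1, 172.9]
wrist_force: [-0.1, 0.8, -0.4]
width: 0.0004
finger_force: 0.0
shift [-0.0001 -0.0005  0.0991] turn -0.1 pos [0.4326 0.3702 0.1651] rot [1.7994e+02 7.0000e-02 1.7293e+02] j6 -49.4
```

View pics/c8.png

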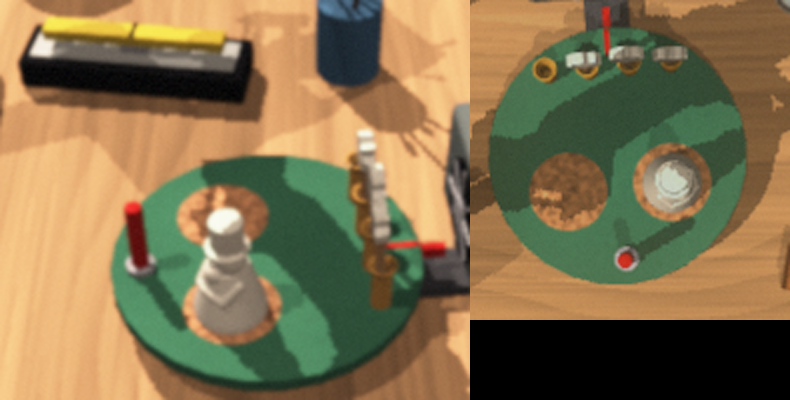

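The figure is centred on its pad again and the wheel is unmoved in its click. Now the press.

```bash
echo '[0, -0.05, 3, 0, 0, -0.05, 6, 0, 0, -0.05, 8.5, 0, 0, -0.05, 9.5, 0, 0, -0.05, 9.7, 0, 0, -0.05, 9.7, 0]' > path.dat && python3 jog.py path.dat; echo '[0, 0, 0.3, 0, 0, 0, 0.6, 0, 0, 0, 0.9, 0, 0, 0, 1.2, 0, 0, 0, 1.4, 0, 0, 0, 1.5, 0, 0, 0, 1.5, 0]' > path.dat && python3 jog.py path.dat
```

```text
t: 46.6
position: [0.4327, 0.3701, 0.0682]
eef_rot: [179.9, 0.1, 173.0]
wrist_force: [0.8, 0.8, -0.2]
width: 0.0009
finger_force: 0.0
t: 47.3
position: [0.4327, 0.3702, 0.0541]
eef_rot: [179.9, 0.1, 173.0]
wrist_force: [-1.3, -1.1, 11.5]
width: 0.0003
finger_force: 6.1
```

Fully down (0.054 m, 11.5 N). Lift off and do the final check.

```bash
echo '[0, 0, 0.1, 0, 0, 0, -0.5, 0, 0, 0, -2, 0, 0, 0, -5, 0, 0, 0, -10, 0, 0, 0, -14, 0, 0, 0, -15, 0, 0, 0, -15, 0]' > path.dat && python3 jog.py path.dat; echo '[0, 0, 0, 0, 0, 0, 0, 0, 0, 0, 0, 0, 0, 0, 0, 0, 0, 0, 0, 0, 0, 0, 0, 0]' > path.dat && python3 jog.py path.dat; python3 -c "
from h import *
S=cap('side','pics/s9.png');T=cap('top','pics/t9.png')
a=cv2.resize(S['image'][120:420,200:460],(440,508),interpolation=2);b=cv2.resize(T['image'][130:330,230:430],(350,350),interpolation=2)
im=np.zeros((508,790,3),'uint8');im[:,:440]=a;im[:350,440:]=b;cv2.imwrite('pics/c9.png',im)"
```

```text
t: 48.1
position: [0.4323, 0.37, 0.2035]
eef_rot: [179.9, 0.1, 173.0]
wrist_force: [0.2, -1.1, -0.8]
width: 0.0002
finger_force: 0.0
t: 48.7
position: [0.4317, 0.3696, 0.2018]
eef_rot: [-180.0, -0.0, 173.0]
wrist_force: [0.9, 0.2, -0.4]
width: 0.0004
finger_force: 0.0
```

View pics/c9.png

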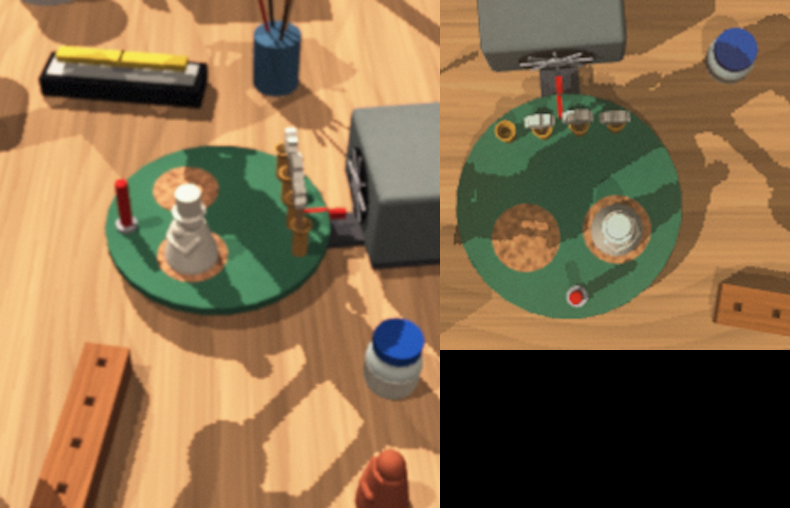

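Everything is in place: figure centred at (190,255) in the crop, three stars in the tubes, red marks aligned, bar up at (120,57), rack empty, bystanders unmoved.

```bash
python3 -c "
from station import robot
print(robot.finish_job())"
```

```text
the job is handed in; nothing more can be done
None
```

The job is handed in: three stars are seated in tubes, the one figure present is centred on its pad (put back after a knock that came after the turn), the wheel is one click counter-clockwise, and the blower bar was fully pressed once and came back up.

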